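# Close up the kit chest

## Task

Close up the small plywood kit chest: push both of its open drawers fully home with the fingertips, in either order, and only then fold its raised lid down until it lies fully shut, without slamming it. Push from outside only: do not grip the drawers or the lid, and do not touch the inner side of a drawer's front or the underside of the lid. Leave everything else on the desk where it stands.

Things in the scene. Friction and masses are not known exactly. Their poses are not given: they have to be found in the camera images.
- chest: fixed plywood chest, 200 (own x, depth) x 240 (own y, width) x 100 mm high without lid. Origin: centre of its underside, on the desk. Its own -x is the front, where the two drawers come out side by side; +x is the back, where the lid is hinged; z is up. Its front faces roughly the robot's right.
- wide_drawer (a joint): how far the wide drawer is out, m: 0 fully home, grows as it comes out (along the chest's -x), at most 0.12. Its plywood front is 12 mm thick, 138 mm wide, from 10 to 65 mm above the desk, outside the chest's front face, its middle at chest y = +46 mm. It stays where it is left; pushing it takes about 2 N.
- narrow_drawer (a joint): the same for the narrow drawer: front 90 mm wide, middle at chest y = -72 mm, otherwise like the wide one. Behind each front is an open grey tray 42 mm deep.
- wide_pull (a point): middle of the outer (front) face of the dark steel pull on the wide drawer's front: a solid bar 100 mm wide (chest y), 16 mm high, 14 mm out from the drawer front, its middle 48 mm above the desk. With the drawer home this point is at chest x = -126 mm. Moves with the drawer; good to push on.
- narrow_pull (a point): the same point on the pull of the narrow drawer, a bar 90 mm wide, otherwise equal.
- lid (a joint): angle of the lid, rad: 0 lying shut on the chest, grows as it opens upward; it starts at 1.0 to 1.4, leaning over the chest. Its stiff hinge keeps it at any angle; moving it takes about 4 to 7 N at 140 mm from the hinge. The lid is plywood, 12 mm thick, 204 mm from hinge to free edge and 240 mm wide.
- lid_hinge (a point): middle of the lid's hinge line, which runs along the chest's y at the chest's back top edge (chest x = +100 mm, 100 mm above the desk). It lies in the plane of the lid's underside; the outer face is 12 mm from that plane. Its axes turn with the lid: its -x points from the hinge to the free edge, its +z out of the outer face.
- lid_edge (a point): middle of the lid's free edge, on the outer face, 200 mm from the hinge. With the lid shut it is 112 mm above the desk.
- jar: small jar with a black cap, 48 mm diameter, 60 mm high, behind the chest; loose, leave alone. Origin: centre of its underside.
- flask: closed white plastic bottle, 52 mm diameter, 120 mm high, beside the chest; loose, leave alone. Origin: centre of its underside.
- brush: brush 170 mm long lying behind the chest; loose, leave alone. Origin: underside, middle; x along it.
- driver: screwdriver 190 mm long lying on the desk; loose, leave alone. Origin: underside, middle; x along it.
- mug: white mug, 76 mm diameter, 88 mm high; loose, leave alone. Origin: centre of its underside.
- block: wooden block 50 x 100 x 45 mm; loose, leave alone. Origin: centre of its underside.
- clipboard: clipboard 230 x 310 mm lying flat, clip 14 mm high; loose, leave alone. Origin: on its underside, 80 mm from its middle towards the long edge nearer the robot (its own -x).

How it is judged:
On the way, in this order (a step that is already met when the one before it is completed fails the run):
1. both drawers are fully home (within 4 mm), in either order (value of joint each of wide_drawer, narrow_drawer below 0.004 m), for 0.2 s.
2. then the lid is fully shut (within 0.04 rad) (value of joint lid below 0.04 rad), for 0.2 s.
At the end, for the whole second after the job is handed in: both drawers within 4 mm of fully home, the lid within 0.04 rad of shut and at rest, and every loose thing within 30 mm of where it started (all of step 1 and value of joint lid below 0.04 rad and velocity of joint lid below 0.05 rad/s and not (distance of jar from where it was at the start of the episode above 0.03 m) and not (distance of flask from where it was at the start of the episode above 0.03 m) and not (distance of brush from where it was at the start of the episode above 0.03 m) and not (distance of driver from where it was at the start of the episode above 0.03 m) and not (distance of mug from where it was at the start of the episode above 0.03 m) and not (distance of block from where it was at the start of the episode above 0.03 m) and not (distance of clipboard from where it was at the start of the episode above 0.03 m)); the robot touches nothing.
It fails at once if the lid is slammed: it swings shut faster than 2.5 rad/s (velocity of joint lid below -2.5 rad/s).
It fails at once if the fingers grip a drawer or the lid: they touch the inner face of a drawer's front or the dark lining on the lid's underside (contact force between the fingers and wide_inside above 0.3 N or contact force between the fingers and narrow_inside above 0.3 N or contact force between the fingers and lid_lining above 0.3 N).
It fails at once if a loose thing on the desk is moved by more than 30 mm or lifted (distance of any of jar, flask, brush, driver, mug, block, clipboard from where it was at the start of the episode above 0.03 m).
It fails at once if a standing jar, bottle or mug is tipped by more than 0.5 rad (angle between any of jar, flask, mug's own z axis and vertical above 0.5 rad).
It also fails if it takes over 64 s, if anything falls off the work surface, if the arm or the gripper's body presses on something with over 40 N, if the wrist force passes 120 N, or if a joint passes its speed limit or range.

## Robot

A 7-joint arm with a two-finger parallel gripper is mounted at the origin on the work surface. World frame = base frame: x ahead of the robot, y to its left, z up, the work surface at z = 0. Lengths are in m, angles in rad, forces in N, time in s.
With the tool pointing down it reaches from about 0.425 to 0.825 m from the base axis. Payload 3.6 kg.
Tool frame: the origin (TCP) lies between the finger pads; the fingertips stand 14 mm ahead of it and the grasp point (between the pads) lies 5 mm behind it (ctrl.nose_length is the distance from the TCP to the fingertips, in m); z points along the fingers, y is the line along which they close (so a half turn about z gives the same grasp; the last joint's range is limited). The gripper opens to 93 mm and grips with 3 to 60 N. Pads are 15 mm wide; open, the fingers measure 128 mm over their backs; the gripper's body (75 mm by 188 mm) begins 65 mm behind the grasp point.
Start: joints at [-1.131, 0.615, -0.013, 1.423, 0.008, 1.103, -0.04], TCP at [0.292, 0.58, 0.233] pointing down, gripper open.
Joint ranges: [-3.12, 3.12], [-0.3, 2.06], [-1.34, 1.32], [0.26, 2.42], [-1.36, 4.5], [0.01, 1.98], [-2.84, 2.84]. Speed limits (rad/s): [2.79, 2.79, 3.14, 3.14, 3.14, 3.14, 3.14].

## Interface

Orientations are given as a rotation vector (axis times angle).
In Python, from station import ctrl gives the robot as it stands.
- The arm moves only by the tool arm_command, never from a script. Its argument "targets" is a list of rows, each a list of 7 numbers: the shift along the tool's x, y, z in units of 25 mm (1.0 is 25 mm), then the turn, a rotation vector about the tool's x, y, z in units of 0.08 rad (1.0 is 0.08 rad), then the opening, from -1 (shut) to 1 (fully open). In form: [[tx, ty, tz, ax, ay, az, fingers], ...]. A call has 1 to 8 rows; each row shifts and turns the commanded pose from where the row before left it, along the tool's axes as they then stand; what a row does not reach is not made up. A row lasts 1/12 s, in which the tool goes at most 41.7 mm and 7.16 degrees, less where a joint would pass 70% of its speed; a pose out of reach is approached as far as the arm can. A call with a number of a shift or a turn outside -1 to 1 is refused whole. A call with a gripper value outside its range is refused whole. The fingers move at their own pace and stop on an object; "grip_force" is the grip in N (left out, the last holds). Time passes only in rows, so rows that do not move let the fingers close. It gives the time, the measured TCP pose, the force, the opening and the grip force at its end, in the units of the state.
- ctrl.sense(): the state, without advancing time (a new reading comes with each control period).
- ctrl.snapshot(name): name is "scene" or "top" or "wrist"; returns a dict with "frame" (400x640x3 uint8, blue, green, red), "vfov" (degrees; the focal length in pixels is half the picture's height over the tangent of half this angle, whatever the lens; pixels are square), "cx", "cy" (the principal point, pixels), "dist" ([k1, k2, p1, p2, k3] as OpenCV has them; the pictures are not rectified), "R" (3x3) and "t" (3): a world point X has camera coordinates R X + t; the wrist camera has in their place "hand_eye" (4x4, takes a point from camera to tool coordinates, whose origin is the TCP and whose axes are the flange's). Camera axes: x right, y down, z forward; pixel columns grow to the right and rows downward; lengths in m; the calibration is good to about 2 mm. A picture is of the moment at which its call begins: read the wrist's pose just before it. There is no depth.
- ctrl.finish_job(): hands the job in; it is judged then, once.
The state is a dict: "time_s": time; "joint_positions": joint angles; "joint_vel": joint speeds; "joint_efforts": joint torques, N m; "eef_pos": TCP position; "ee_rot": TCP orientation; "force": force on the tool from outside, world axes, zero at the start; "ft_torque": the same for the moment, N m; "opening": opening from 0.0 (shut) to 1.0 (fully open); "grip_force": force on a finger pad.
Only numpy, scipy, OpenCV 4.12 (cv2) and the standard library are available. Lean on these libraries where they do the work, as an engineer would, in place of code of your own. Each camera call takes 0.05 s, during which the arm holds its last target. There are 200 camera calls.

## Working session

There is one attempt and no reset: what is moved stays moved. The work goes in short steps, Python scripts to look and compute and a tool call to move; the robot and the scene stay as the last step left them, time stands still between calls to the robot, and variables do not carry over. Pictures are saved under pics/ and viewed, at most 10 in all, crops included, and the job is handed in when it is done.

Besides the shell and the picture viewer there is one more tool, called after "Request:" as name(argument=value, ...), one argument or row to a line, values as JSON. arm_command: Moves the arm, as the interface text tells. Its arguments: {"type":"object","properties":{"targets":{"type":"array","items":{"type":"array","items":{"type":"number"}}},"grip_force":{"type":"number"}},"required":["targets"]}

```bash
mkdir -p pics; cat > h.py <<'E'
import numpy as np, cv2
from station import ctrl
from scipy.spatial.transform import Rotation as Rn
def K(s):
    f=s['frame'].shape[0]/2/np.tan(np.radians(s['vfov'])/2)
    return np.array([[f,0,s['cx']],[0,f,s['cy']],[0,0,1.]])
def ray(s,px):
    u=cv2.undistortPoints(np.array(px,float).reshape(-1,1,2),K(s),np.array(s['dist'],float))[:,0]
    d=np.c_[u,np.ones(len(u))]@np.array(s['R']); o=-np.array(s['R']).T@np.array(s['t'])
    return o,d
def onz(s,px,z):
    o,d=ray(s,px); return o+d*((z-o[2])/d[:,2])[:,None]
def proj(s,X):
    return cv2.projectPoints(np.array(X,float).reshape(-1,1,3),cv2.Rodrigues(np.array(s['R'],float))[0],np.array(s['t'],float),K(s),np.array(s['dist'],float))[0][:,0]
E
python3 - <<'E'
from h import *
for n in('scene','top'):
    s=ctrl.snapshot(n); cv2.imwrite(f'pics/{n}0.png',s['frame']); np.save(f'{n}0.npy',s,allow_pickle=True)
    print(n,-np.array(s['R']).T@s['t'],s['vfov'],s['dist'])
s=ctrl.sense();print(s['eef_pos'],s['ee_rot'],s['force'],s['time_s'])
print(Rn.from_rotvec(s['ee_rot']).as_matrix().round(3))
E
```

```text
scene [1.05582999 0.64669989 1.19674869] 47.76549602377741 [-0.10080109  0.          0.          0.          0.        ]
top [ 0.34277831 -0.07216846  1.19117909] 55.93960937653096 [0.00397728 0.         0.         0.         0.        ]
[0.29221893 0.5798658  0.23162271] [-0.72641635 -3.05596288  0.00343858] [0.5383939  0.76025126 0.24233086] 0.1
[[-0.893  0.45  -0.001]
 [ 0.45   0.893 -0.002]
 [-0.    -0.002 -1.   ]]
```

View pics/scene0.png

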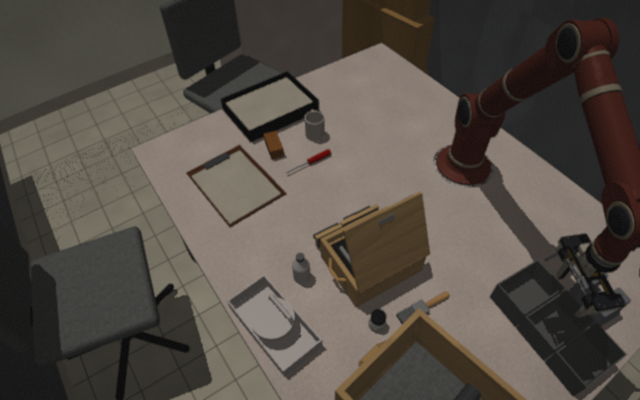

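View pics/top0.png

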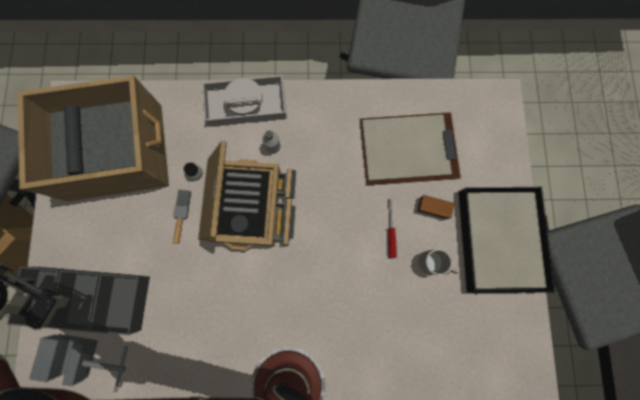

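The top view shows the chest at about (245,205) with its front to the right. The drawer fronts are at about (285,185) and (285,222), and the lid is at about (215,195). The flask is at (270,140), the jar at (192,171) and the brush at (181,215). I'll zoom in on both views.

```bash
python3 - <<'E'
from h import *
a=cv2.imread('pics/top0.png')[125:265,165:315]; cv2.imwrite('pics/tz.png',cv2.convertScaleAbs(cv2.resize(a,None,fx=4,fy=4,interpolation=cv2.INTER_CUBIC),alpha=1.5))
a=cv2.imread('pics/scene0.png')[185:325,285:445]; cv2.imwrite('pics/sz.png',cv2.convertScaleAbs(cv2.resize(a,None,fx=4,fy=4,interpolation=cv2.INTER_CUBIC),alpha=1.5))
E
```

```text
(no output)
```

View pics/tz.png

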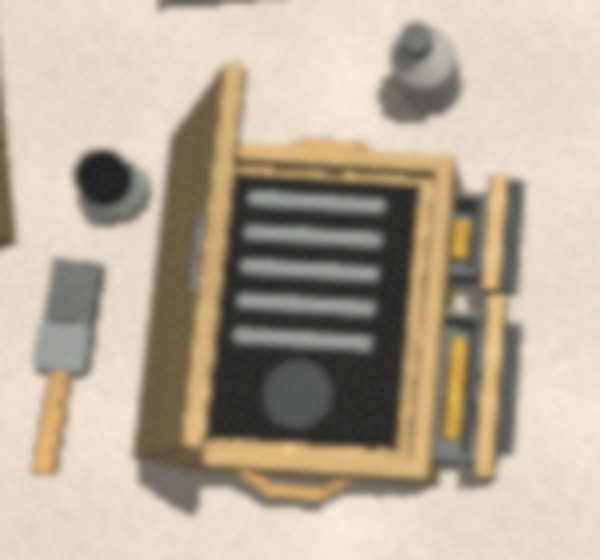

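View pics/sz.png

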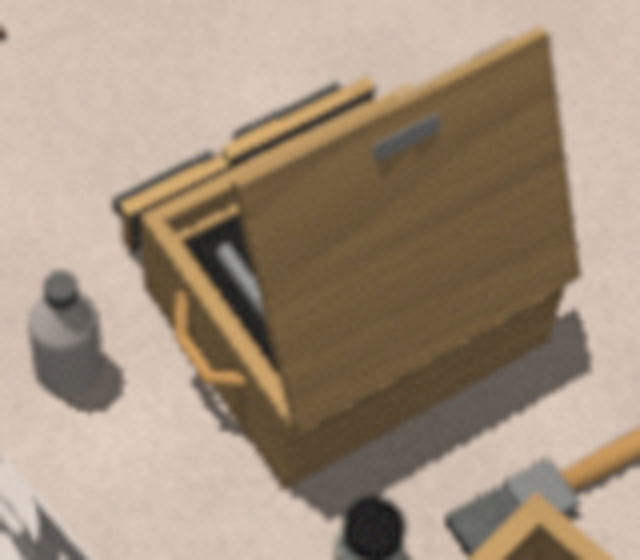

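```bash
python3 - <<'E'
from h import *
T=np.load('top0.npy',allow_pickle=True).item();S=np.load('scene0.npy',allow_pickle=True).item()
t=lambda l:np.array(l)/4+[165,125]; q=lambda l:np.array(l)/4+[285,185]
c=onz(T,t([(455,160),(433,480)]),.1); print('chest front',c,np.linalg.norm(c[0]-c[1]))
yd=(c[1]-c[0]);yd/=np.linalg.norm(yd); xd=np.array([yd[1],-yd[0],0])
C=c.mean(0)+xd*.1; C[2]=0; print('C',C,'x',xd,'y',yd)
ch=lambda P:np.c_[(P-C)@xd,(P-C)@yd,P[:,2]].round(4)
print('narrow front',ch(onz(T,t([(507,178),(500,292)]),.065)))
print('wide front',ch(onz(T,t([(505,297),(492,478)]),.065)))
print('narrow pull',ch(onz(T,t([(522,182),(515,292)]),.056)))
print('wide pull',ch(onz(T,t([(520,326),(510,453)]),.056)))
for a,b in [((226,64),(245,187)),((185,445),(548,40)),((455,160),(148,213))]:
    o1,d1=ray(T,t([a]));o2,d2=ray(S,q([b]));A=np.c_[d1[0],-d2[0]];k=np.linalg.lstsq(A,o2-o1,rcond=None)[0]
    p,r=o1+d1[0]*k[0],o2+d2[0]*k[1];m=ch(((p+r)/2)[None])[0];print('edge',m,np.linalg.norm(p-r),'ang',np.arctan2(m[2]-.1,.1-m[0])-.06)
print('scene hinge',ch(onz(S,q([(297,430),(580,275)]),.103)))
print('flask',ch(onz(T,t([(415,40)]),.12)),'jar',ch(onz(T,t([(103,178)]),.06)))
print('drv',onz(T,[(389,200),(392,255)],.0),ch(onz(T,[(389,200),(392,255)],0)))
E
```

```text
chest front [[0.64348646 0.0213376  0.1       ]
 [0.40603366 0.03597511 0.1       ]] 0.23790352727300385
C [0.53091277 0.1284669  0.        ] x [0.06152706 0.99810542 0.        ] y [-0.99810542  0.06152706  0.        ]
narrow front [[-0.1373 -0.1162  0.065 ]
 [-0.1373 -0.0269  0.065 ]]
wide front [[-0.1414 -0.0232  0.065 ]
 [-0.14    0.1135  0.065 ]]
narrow pull [[-0.1485 -0.1159  0.056 ]
 [-0.1482 -0.0291  0.056 ]]
wide pull [[-0.1536 -0.0029  0.056 ]
 [-0.1517  0.0938  0.056 ]]
edge [ 0.0296 -0.1218  0.2851] 0.004529603857283271 ang 1.1473566597190734
edge [0.033  0.1158 0.2788] 0.0032513676019753543 ang 1.1522708447013406
edge [-0.0974 -0.118   0.0946] 0.006352056014160364 ang -0.08734880248362381
scene hinge [[ 0.1124 -0.1245  0.103 ]
 [ 0.1174  0.1156  0.103 ]]
flask [[-0.0663 -0.2041  0.12  ]] jar [[ 0.1733 -0.1013  0.06  ]]
drv [[ 0.55121269 -0.32527975  0.        ]
 [ 0.37598213 -0.32623818  0.        ]] [[-0.4516 -0.0482  0.    ]
 [-0.4634  0.1267  0.    ]]
```

The chest comes out 238 mm wide against the 240 given, and the lid edge triangulates with only a few mm of error. The drawers are about 25 mm out and the lid is at about 1.15 rad. With open fingers lying along the chest's y, I can push both pulls at once. First I lift and turn 1.166 rad.

Request:
arm_command(
  targets=[
    [0,0,-1,0,0,1,1],
    [0,0,-1,0,0,1,1],
    [0,0,-1,0,0,1,1],
    [0,0,-1,0,0,1,1],
    [0,0,-1,0,0,1,1],
    [0,0,-1,0,0,1,1],
    [0,0,0,0,0,1,1],
    [0,0,0,0,0,1,1],
  ],
)

```text
time_s: 0.77
eef_pos: [0.2927, 0.5809, 0.3844]
ee_rot: [-1.656, -2.669, -0.005]
force: [0.6, -0.2, -0.6]
opening: 1.002
grip_force: 0.0
```

Request:
arm_command(
  targets=[
    [0,0,0,0,0,1,1],
    [0,0,0,0,0,1,1],
    [0,0,0,0,0,1,1],
    [0,0,0,0,0,1,1],
    [0,0,0,0,0,1,1],
    [0,0,0,0,0,1,1],
    [0,0,0,0,0,0.57,1],
    [0,0,0,0,0,0,1],
  ],
)

```text
time_s: 1.43
eef_pos: [0.2922, 0.5803, 0.3819]
ee_rot: [2.289, 2.151, -0.002]
force: [-0.3, -0.8, 0.6]
opening: 1.001
grip_force: 0.0
```

Request:
arm_command(
  targets=[
    [-1,0.4,0,0,0,0,1],
    [-1,0.4,0,0,0,0,1],
    [-1,0.4,0,0,0,0,1],
    [-1,0.4,0,0,0,0,1],
    [-1,0.4,0,0,0,0,1],
    [-1,0.4,0,0,0,0,1],
    [-1,0.4,0,0,0,0,1],
    [-1,0.4,0,0,0,0,1],
  ],
)

```text
time_s: 2.1
eef_pos: [0.3601, 0.3744, 0.3824]
ee_rot: [-2.287, -2.154, 0.001]
force: [0.8, -1.0, -0.2]
opening: 1.002
grip_force: 0.0
```

Request:
arm_command(
  targets=[
    [-1,0.4,0,0,0,0,1],
    [-1,0.4,0,0,0,0,1],
    [-1,0.4,0,0,0,0,1],
    [-1,0.4,0,0,0,0,1],
    [-1,0.4,0,0,0,0,1],
    [-1,0.4,0,0,0,0,1],
    [-1,0.4,0,0,0,0,1],
    [-1,0.4,0,0,0,0,1],
  ],
)

```text
time_s: 2.77
eef_pos: [0.4275, 0.17, 0.3826]
ee_rot: [-2.287, -2.154, 0.0]
force: [0.6, 0.5, -0.7]
opening: 1.0
grip_force: 0.0
```

Request:
arm_command(
  targets=[
    [-1,0.4,0,0,0,0,1],
    [-1,0.4,0,0,0,0,1],
    [-1,0.4,0,0,0,0,1],
    [-1,0.4,0,0,0,0,1],
    [-1,0.4,0,0,0,0,1],
    [-1,0.4,0,0,0,0,1],
    [-1,0.4,0,0,0,0,1],
    [-1,0.4,0,0,0,0,1],
  ],
)

```text
time_s: 3.43
eef_pos: [0.4951, -0.0343, 0.3825]
ee_rot: [-2.286, -2.154, 0.0]
force: [0.5, 0.6, -0.8]
opening: 0.997
grip_force: 0.0
```

Request:
arm_command(
  targets=[
    [-1,0.4,0,0,0,0,1],
    [-1,0.4,0,0,0,0,1],
    [-1,0.4,0,0,0,0,1],
    [-1,0,0,0,0,0,1],
    [0,0,0,0,0,0,1],
  ],
)

```text
time_s: 3.85
eef_pos: [0.5174, -0.1414, 0.3825]
ee_rot: [2.296, 2.141, -0.007]
force: [0.0, -1.3, -0.3]
opening: 1.001
grip_force: 0.0
```

```bash
cat >> h.py <<'E'
C=np.array([.53091,.12847,0]);xd=np.array([.06153,.99811,0]);yd=np.array([-.99811,.06153,0])
Cm=np.c_[xd,yd,[0,0,1]]
def state():
    s=ctrl.sense();R=Rn.from_rotvec(s['ee_rot']).as_matrix()
    print('t',s['time_s'],'chest pos',((np.array(s['eef_pos'])-C)@Cm).round(4),'F',(np.array(s['force'])@Cm).round(1));print((Cm.T@R).round(3));print(np.round(s['joint_positions'],2))
E
python3 -c "
from h import *
state()"
```

```text
t 3.85 chest pos [-0.2702 -0.0031  0.3825] F [-1.3 -0.1 -0.3]
[[ 1.    -0.008 -0.005]
 [-0.008 -1.     0.001]
 [-0.005 -0.001 -1.   ]]
[-0.17  0.36  0.59  1.5  -0.2   1.34  0.36]
```

Request:
arm_command(
  targets=[
    [0,0.5,1,0,0,0,1],
    [0,0,1,0,0,0,1],
    [0,0,1,0,0,0,1],
    [0,0,1,0,0,0,1],
    [0,0,1,0,0,0,1],
    [0,0,1,0,0,0,1],
    [0,0,1,0,0,0,1],
    [0,0,1,0,0,0,1],
  ],
)

```text
time_s: 4.52
eef_pos: [0.5313, -0.1347, 0.1814]
ee_rot: [-2.286, -2.154, -0.0]
force: [0.3, -0.9, -0.2]
opening: 1.005
grip_force: 0.0
```

Request:
arm_command(
  targets=[
    [0,0,1,0,0,0,1],
    [0,0,1,0,0,0,1],
    [0,0,1,0,0,0,1],
    [0,0,1,0,0,0,1],
    [0,0,1,0,0,0,1],
    [0,0,0.3,0,0,0,1],
    [0.8,0,0,0,0,0,1],
    [0.8,0,0,0,0,0,1],
  ],
)

```text
time_s: 5.18
eef_pos: [0.5336, -0.0965, 0.05]
ee_rot: [-2.291, -2.149, 0.002]
force: [0.8, -0.4, 0.1]
opening: 0.999
grip_force: 0.0
```

Request:
arm_command(
  targets=[
    [0.6,0,0,0,0,0,1],
    [0.6,0,0,0,0,0,1],
    [0.3,0,0,0,0,0,1],
    [0.3,0,0,0,0,0,1],
    [0.3,0,0,0,0,0,1],
    [0.3,0,0,0,0,0,1],
    [0,0,0,0,0,0,1],
  ],
)

```text
time_s: 5.77
eef_pos: [0.5378, -0.0343, 0.0502]
ee_rot: [-2.286, -2.154, -0.001]
force: [-0.6, 1.0, -0.3]
opening: 1.002
grip_force: 0.0
```

```bash
python3 -c "
from h import *
state()"
```

```text
t 5.7667 chest pos [-0.162  -0.0168  0.0502] F [ 1.   0.7 -0.3]
[[ 1.     0.002  0.001]
 [ 0.002 -1.    -0.   ]
 [ 0.001  0.    -1.   ]]
[-0.23  0.73  0.4   1.93 -0.5   0.57  0.44]
```

Near contact. Pushing slowly, about 28 mm to go.

Request:
arm_command(
  targets=[
    [0.15,0,0,0,0,0,1],
    [0.15,0,0,0,0,0,1],
    [0.15,0,0,0,0,0,1],
    [0.15,0,0,0,0,0,1],
  ],
)

```text
time_s: 6.1
eef_pos: [0.5386, -0.0226, 0.0503]
ee_rot: [2.29, 2.148, -0.002]
force: [-0.2, -4.2, 1.2]
opening: 1.004
grip_force: 1.7
```

Request:
arm_command(
  targets=[
    [0.1,0,0,0,0,0,1],
    [0.1,0,0,0,0,0,1],
    [0.1,0,0,0,0,0,1],
  ],
)

```text
time_s: 6.35
eef_pos: [0.5392, -0.0136, 0.0503]
ee_rot: [2.289, 2.151, 0.0]
force: [0.4, -3.1, 1.9]
opening: 1.0
grip_force: 1.6
```

```bash
python3 -c "
from h import *
state()"
```

```text
t 6.35 chest pos [-0.1413 -0.0171  0.0503] F [-3.1 -0.6  1.9]
[[ 1.    -0.001 -0.001]
 [-0.001 -1.    -0.001]
 [-0.001  0.001 -1.   ]]
[-0.27  0.73  0.4   1.93 -0.5   0.58  0.4 ]
```

Request:
arm_command(
  targets=[
    [0.1,0,0,0,0,0,1],
    [0.1,0,0,0,0,0,1],
    [0,0,0,0,0,0,1],
  ],
)

```text
time_s: 6.6
eef_pos: [0.5397, -0.0074, 0.0502]
ee_rot: [-2.288, -2.153, -0.002]
force: [1.0, -2.3, 0.7]
opening: 1.0
grip_force: 0.8
```

Request:
arm_command(
  targets=[
    [0.06,0,0,0,0,0,1],
    [0.06,0,0,0,0,0,1],
    [0,0,0,0,0,0,1],
  ],
)

```text
time_s: 6.85
eef_pos: [0.5398, -0.005, 0.0502]
ee_rot: [2.288, 2.152, 0.001]
force: [1.7, -2.1, 0.4]
opening: 1.0
grip_force: 1.1
```

Request:
arm_command(
  targets=[
    [0.06,0,0,0,0,0,1],
    [0.06,0,0,0,0,0,1],
    [0,0,0,0,0,0,1],
  ],
)

```text
time_s: 7.1
eef_pos: [0.5398, -0.0046, 0.0502]
ee_rot: [2.29, 2.147, -0.002]
force: [0.6, -5.0, -0.3]
opening: 0.999
grip_force: 2.9
```

Request:
arm_command(
  targets=[
    [0.06,0,0,0,0,0,1],
    [0.06,0,0,0,0,0,1],
    [0,0,0,0,0,0,1],
  ],
)

```text
time_s: 7.35
eef_pos: [0.5398, -0.0043, 0.0502]
ee_rot: [2.291, 2.141, -0.005]
force: [1.6, -9.4, 0.7]
opening: 1.002
grip_force: 4.7
```

Request:
arm_command(
  targets=[
    [0.1,0,0,0,0,0,1],
    [0.1,0,0,0,0,0,1],
    [0.1,0,0,0,0,0,1],
    [0,0,0,0,0,0,1],
    [0,0,0,0,0,0,1],
  ],
)

```text
time_s: 7.77
eef_pos: [0.5398, -0.0038, 0.0503]
ee_rot: [2.292, 2.13, -0.014]
force: [1.7, -18.6, -1.7]
opening: 0.999
grip_force: 9.5
```

```bash
python3 -c "
from h import *
state()
s=ctrl.snapshot('top');a=s['frame'][125:265,165:315];cv2.imwrite('pics/t1.png',cv2.convertScaleAbs(cv2.resize(a,None,fx=4,fy=4,interpolation=cv2.INTER_CUBIC),alpha=1.5))"
```

```text
t 7.7667 chest pos [-0.1315 -0.017   0.0503] F [-18.5  -2.8  -1.7]
[[ 1.    -0.012 -0.015]
 [-0.012 -1.    -0.003]
 [-0.015  0.003 -1.   ]]
[-0.31  0.74  0.42  1.93 -0.5   0.57  0.37]
```

View pics/t1.png

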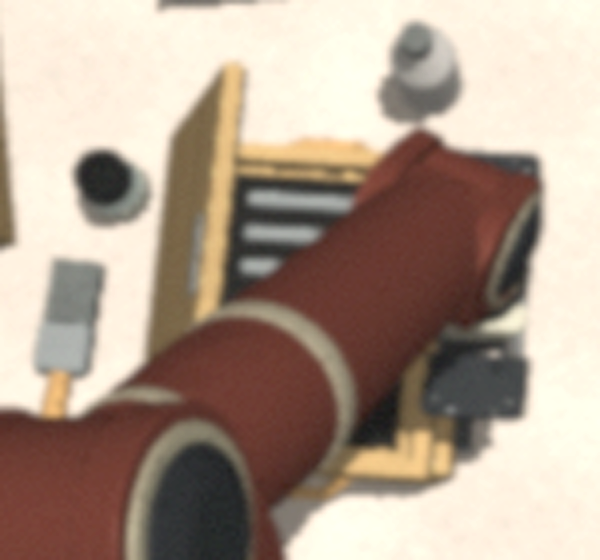

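The arm hides the drawer fronts, but the push stalled at 18 N with the pad reading about half of that, so both fingers seem loaded. I'll back off, rise and check.

Request:
arm_command(
  targets=[
    [-0.6,0,0,0,0,0,1],
    [-1,0,0,0,0,0,1],
    [-1,0,0,0,0,0,1],
    [-1,0,0,0,0,0,1],
    [0,0,-1,0,0,0,1],
    [0,0,-1,0,0,0,1],
    [0,0,-1,0,0,0,1],
    [0,0,-1,0,0,0,1],
  ],
)

```text
time_s: 8.48
eef_pos: [0.5334, -0.0796, 0.1504]
ee_rot: [-2.284, -2.15, 0.001]
force: [0.0, 0.0, -0.6]
opening: 1.0
grip_force: 0.0
```

Request:
arm_command(
  targets=[
    [0,0,-1,0,0,0,1],
    [0,0,-1,0,0,0,1],
    [0,0,-1,0,0,0,1],
    [0,0,-1,0,0,0,1],
    [0,0,-1,0,0,0,1],
    [0,0,-1,0,0,0,1],
    [0,0,-1,0,0,0,1],
    [0,0,-1,0,0,0,1],
  ],
)

```text
time_s: 9.15
eef_pos: [0.5336, -0.0793, 0.3506]
ee_rot: [-2.282, -2.152, 0.0]
force: [0.8, -2.0, -0.5]
opening: 1.0
grip_force: 0.0
```

Request:
arm_command(
  targets=[
    [0,0,-1,0,0,0,1],
    [0,0,-1,0,0,0,1],
    [1,0,0,0,0,0,1],
    [1,0,0,0,0,0,1],
    [1,0,0,0,0,0,1],
    [1,0,0,0,0,0,1],
    [1,0,0,0,0,0,1],
    [1,0,0,0,0,0,1],
  ],
)

```text
time_s: 9.82
eef_pos: [0.5424, 0.0712, 0.3993]
ee_rot: [-2.282, -2.152, 0.003]
force: [-0.5, -0.7, -0.5]
opening: 1.0
grip_force: 0.0
```

Request:
arm_command(
  targets=[
    [1,-0.4,0,0,0,0,1],
    [1,-0.3,0,0,0,0,1],
    [1,0,0,0,0,0,1],
    [1,0,0,0,0,0,1],
    [1,0,0,0,0,0,1],
    [1,0,0,0,0,0,1],
    [1,0,0,0,0,0,1],
    [0,0,0,0,0,0,1],
  ],
)

```text
time_s: 10.48
eef_pos: [0.5342, 0.2525, 0.3978]
ee_rot: [-2.269, -2.161, 0.003]
force: [-0.6, 0.7, -0.5]
opening: 1.001
grip_force: 0.0
```

```bash
python3 -c "
from h import *
state()
a=[]
for n,(u,v) in dict(top=(185,125),scene=(285,185)).items():
    s=ctrl.snapshot(n);np.save(n+'1.npy',s,allow_pickle=True);b=s['frame'][v:v+145,u:u+130];a.append(cv2.convertScaleAbs(cv2.resize(b,None,fx=3,fy=4,interpolation=cv2.INTER_CUBIC),alpha=1.5))
cv2.imwrite('pics/c2.png',np.hstack(a))"
```

```text
t 10.4833 chest pos [0.124  0.0044 0.3978] F [ 0.7  0.7 -0.5]
[[ 1.     0.013  0.004]
 [ 0.013 -1.     0.007]
 [ 0.004 -0.007 -1.   ]]
[-0.78  0.45  0.53  1.31 -0.23  1.44 -0.32]
```

View pics/c2.png

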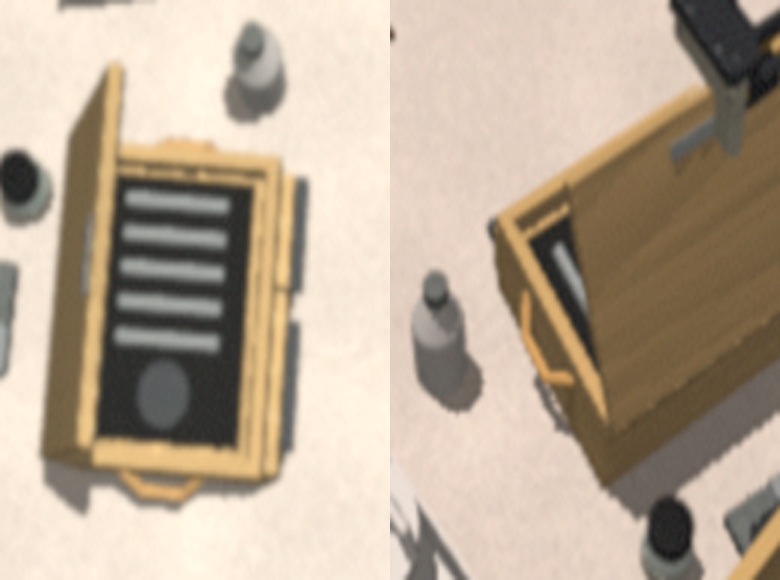

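Both drawer fronts now look flush, with the pulls' outer edges in line at (307,180)–(298,293) and (299,322)–(291,453) in the crop. I'll check that in numbers, and plan the lid arc.

```bash
python3 -c "
from h import *
T=np.load('top1.npy',allow_pickle=True).item()
p=np.array([(307,180),(298,293),(299,322),(291,453)])/[3,4]+[185,125]
print(((onz(T,p,.056)-C)@Cm).round(4))
hw,r=.007,.15
th=np.linspace(1.15,0,11)
TC=np.c_[.1-r*np.cos(th)+.012*np.sin(th)+hw,.1+r*np.sin(th)+.012*np.cos(th)+.014]
print(TC.round(4)); print((np.diff(TC,axis=0)/.025/4).round(3))"
```

```text
[[-0.1231 -0.1162  0.056 ]
 [-0.1195 -0.0268  0.056 ]
 [-0.1219 -0.0044  0.056 ]
 [-0.1203  0.0953  0.056 ]]
[[ 0.0567  0.2558]
 [ 0.0407  0.2491]
 [ 0.0257  0.2406]
 [ 0.0117  0.2304]
 [-0.001   0.2187]
 [-0.0124  0.2056]
 [-0.0221  0.1913]
 [-0.0301  0.176 ]
 [-0.0363  0.1599]
 [-0.0406  0.1431]
 [-0.043   0.126 ]]
[[-0.159 -0.067]
 [-0.151 -0.085]
 [-0.14  -0.102]
 [-0.127 -0.117]
 [-0.113 -0.131]
 [-0.097 -0.143]
 [-0.08  -0.153]
 [-0.062 -0.161]
 [-0.043 -0.167]
 [-0.024 -0.171]]
```

The drawers read home. The pulls agree to about 3 mm, with a constant chest offset of about 4 mm that I'll allow for. Next I go down behind the lid and approach it.

Request:
arm_command(
  targets=[
    [0,0,1,0,0,0,1],
    [0,0,1,0,0,0,1],
    [0,0,1,0,0,0,1],
    [0,0,1,0,0,0,1],
    [0,0,1,0,0,0,1],
    [0,0,0.7,0,0,0,1],
    [-0.7,0,0,0,0,0,1],
    [-0.5,0,0,0,0,0,1],
  ],
)

```text
time_s: 11.25
eef_pos: [0.5339, 0.2116, 0.2563]
ee_rot: [-2.289, -2.15, 0.007]
force: [-0.1, -0.9, 0.4]
opening: 0.998
grip_force: 0.0
```

Request:
arm_command(
  targets=[
    [-0.2,0,0,0,0,0,1],
    [-0.2,0,0,0,0,0,1],
    [-0.2,0,0,0,0,0,1],
    [-0.2,0,0,0,0,0,1],
  ],
)

```text
time_s: 11.58
eef_pos: [0.5344, 0.1938, 0.2584]
ee_rot: [2.288, 2.152, 0.002]
force: [0.5, -0.4, -0.6]
opening: 0.998
grip_force: 0.0
```

```bash
python3 -c "
from h import *
state()"
```

```text
t 11.5833 chest pos [0.0654 0.0005 0.2584] F [-0.3 -0.5 -0.6]
[[ 1.     0.     0.001]
 [ 0.    -1.    -0.001]
 [ 0.001  0.001 -1.   ]]
[-0.71  0.5   0.51  1.64 -0.27  1.07 -0.19]
```

Starting the arc.

Request:
arm_command(
  targets=[
    [-0.16,0,0.07,0,0,0,1],
    [-0.16,0,0.07,0,0,0,1],
    [-0.16,0,0.07,0,0,0,1],
    [-0.16,0,0.07,0,0,0,1],
  ],
)

```text
time_s: 11.92
eef_pos: [0.5334, 0.1783, 0.2509]
ee_rot: [-2.288, -2.153, -0.002]
force: [-0.3, 0.8, 2.0]
opening: 1.002
grip_force: 1.1
```

Request:
arm_command(
  targets=[
    [-0.15,0,0.08,0,0,0,1],
    [-0.15,0,0.08,0,0,0,1],
    [-0.15,0,0.09,0,0,0,1],
    [-0.15,0,0.09,0,0,0,1],
  ],
)

```text
time_s: 12.25
eef_pos: [0.5322, 0.1624, 0.2419]
ee_rot: [2.289, 2.152, -0.001]
force: [0.0, 0.1, 2.6]
opening: 1.0
grip_force: 1.0
```

```bash
python3 -c "
from h import *
state()"
```

```text
t 12.25 chest pos [0.0339 0.0008 0.2419] F [ 0.1 -0.   2.6]
[[ 1. -0. -0.]
 [-0. -1.  0.]
 [-0. -0. -1.]]
[-0.66  0.5   0.5   1.7  -0.27  1.02 -0.13]
```

Request:
arm_command(
  targets=[
    [-0.14,0,0.1,0,0,0,1],
    [-0.14,0,0.1,0,0,0,1],
    [-0.14,0,0.1,0,0,0,1],
    [-0.14,0,0.1,0,0,0,1],
    [-0.13,0,0.12,0,0,0,1],
    [-0.13,0,0.12,0,0,0,1],
    [-0.13,0,0.12,0,0,0,1],
    [-0.13,0,0.12,0,0,0,1],
  ],
)

```text
time_s: 12.92
eef_pos: [0.5304, 0.1356, 0.2197]
ee_rot: [-2.289, -2.152, 0.001]
force: [-0.6, -0.3, 0.7]
opening: 1.0
grip_force: 0.7
```

Request:
arm_command(
  targets=[
    [-0.11,0,0.13,0,0,0,1],
    [-0.11,0,0.13,0,0,0,1],
    [-0.11,0,0.13,0,0,0,1],
    [-0.11,0,0.13,0,0,0,1],
    [-0.1,0,0.14,0,0,0,1],
    [-0.1,0,0.14,0,0,0,1],
    [-0.1,0,0.14,0,0,0,1],
    [-0.1,0,0.14,0,0,0,1],
  ],
)

```text
time_s: 13.58
eef_pos: [0.5292, 0.1149, 0.1927]
ee_rot: [-2.288, -2.152, 0.0]
force: [0.5, 0.8, 0.8]
opening: 0.998
grip_force: 0.5
```

```bash
python3 -c "
from h import *
state()"
```

```text
t 13.5833 chest pos [-0.0137  0.0009  0.1927] F [ 0.8 -0.4  0.8]
[[ 1.  0.  0.]
 [ 0. -1.  0.]
 [ 0. -0. -1.]]
[-0.57  0.53  0.48  1.8  -0.31  0.89 -0.01]
```

Request:
arm_command(
  targets=[
    [-0.08,0,0.15,0,0,0,1],
    [-0.08,0,0.15,0,0,0,1],
    [-0.08,0,0.15,0,0,0,1],
    [-0.08,0,0.15,0,0,0,1],
    [-0.06,0,0.16,0,0,0,1],
    [-0.06,0,0.16,0,0,0,1],
    [-0.06,0,0.16,0,0,0,1],
    [-0.06,0,0.16,0,0,0,1],
  ],
)

```text
time_s: 14.25
eef_pos: [0.5285, 0.1008, 0.1617]
ee_rot: [2.289, 2.152, -0.0]
force: [-0.9, 0.5, 1.0]
opening: 1.001
grip_force: 0.3
```

Request:
arm_command(
  targets=[
    [-0.04,0,0.17,0,0,0,1],
    [-0.04,0,0.17,0,0,0,1],
    [-0.04,0,0.17,0,0,0,1],
    [-0.04,0,0.17,0,0,0,1],
  ],
)

```text
time_s: 14.58
eef_pos: [0.5283, 0.0969, 0.1447]
ee_rot: [2.288, 2.152, 0.0]
force: [-1.4, -0.7, 0.4]
opening: 1.0
grip_force: 0.3
```

```bash
python3 -c "
from h import *
state()"
```

```text
t 14.5833 chest pos [-0.0317  0.0006  0.1447] F [-0.8  1.3  0.4]
[[ 1.  0. -0.]
 [ 0. -1. -0.]
 [-0.  0. -1.]]
[-0.51  0.58  0.45  1.87 -0.35  0.77  0.06]
```

Last stretch: press down until the force rises.

Request:
arm_command(
  targets=[
    [-0.02,0,0.17,0,0,0,1],
    [-0.02,0,0.17,0,0,0,1],
    [-0.02,0,0.17,0,0,0,1],
    [-0.02,0,0.17,0,0,0,1],
  ],
)

```text
time_s: 14.92
eef_pos: [0.5282, 0.095, 0.1277]
ee_rot: [2.289, 2.152, 0.0]
force: [0.2, -0.5, 0.3]
opening: 1.0
grip_force: 0.3
```

Request:
arm_command(
  targets=[
    [0,0,0.1,0,0,0,1],
    [0,0,0.1,0,0,0,1],
    [0,0,0,0,0,0,1],
  ],
)

```text
time_s: 15.17
eef_pos: [0.5281, 0.0949, 0.1267]
ee_rot: [-2.288, -2.151, -0.003]
force: [-7.4, -0.5, 23.8]
opening: 0.998
grip_force: 12.4
```

```bash
python3 -c "
from h import *
state()"
```

```text
t 15.1667 chest pos [-0.0337  0.0007  0.1267] F [-1.   7.4 23.8]
[[ 1.    -0.     0.002]
 [-0.    -1.    -0.   ]
 [ 0.002  0.    -1.   ]]
[-0.49  0.61  0.43  1.89 -0.37  0.73  0.08]
```

The lid is down on a hard stop, with the fingertips at 0.113 m and 24 N. I'll hold briefly, then lift off and check.

Request:
arm_command(
  targets=[
    [0,0,0,0,0,0,1],
    [0,0,0,0,0,0,1],
    [0,0,-0.2,0,0,0,1],
    [0,0,-0.5,0,0,0,1],
    [0,0,-1,0,0,0,1],
    [0,0,-1,0,0,0,1],
    [0,0,-1,0,0,0,1],
    [0,0,-1,0,0,0,1],
  ],
)

```text
time_s: 15.83
eef_pos: [0.5278, 0.0953, 0.2414]
ee_rot: [-2.288, -2.152, 0.001]
force: [-0.1, -0.3, -0.5]
opening: 0.999
grip_force: 0.0
```

Request:
arm_command(
  targets=[
    [1,0,-1,0,0,0,1],
    [1,0,-1,0,0,0,1],
    [1,0,-1,0,0,0,1],
    [1,0,-1,0,0,0,1],
    [1,0,0,0,0,0,1],
    [1,0,0,0,0,0,1],
    [1,0,0,0,0,0,1],
    [0,0,0,0,0,0,1],
  ],
)

```text
time_s: 16.5
eef_pos: [0.5372, 0.2774, 0.339]
ee_rot: [-2.274, -2.161, -0.002]
force: [-1.1, 0.7, -0.4]
opening: 1.0
grip_force: 0.0
```

```bash
python3 -c "
from h import *
state()
a=[]
for n,(u,v) in dict(top=(165,125),scene=(285,185)).items():
    s=ctrl.snapshot(n);b=s['frame'][v:v+145,u:u+150];a.append(cv2.convertScaleAbs(cv2.resize(b,None,fx=2.6,fy=4,interpolation=cv2.INTER_CUBIC),alpha=1.5))
cv2.imwrite('pics/c3.png',np.hstack(a))"
```

```text
t 16.5 chest pos [0.149  0.0029 0.339 ] F [ 0.6  1.2 -0.4]
[[ 1.     0.01   0.004]
 [ 0.01  -1.     0.003]
 [ 0.004 -0.003 -1.   ]]
[-0.81  0.5   0.5   1.4  -0.25  1.31 -0.34]
```

View pics/c3.png

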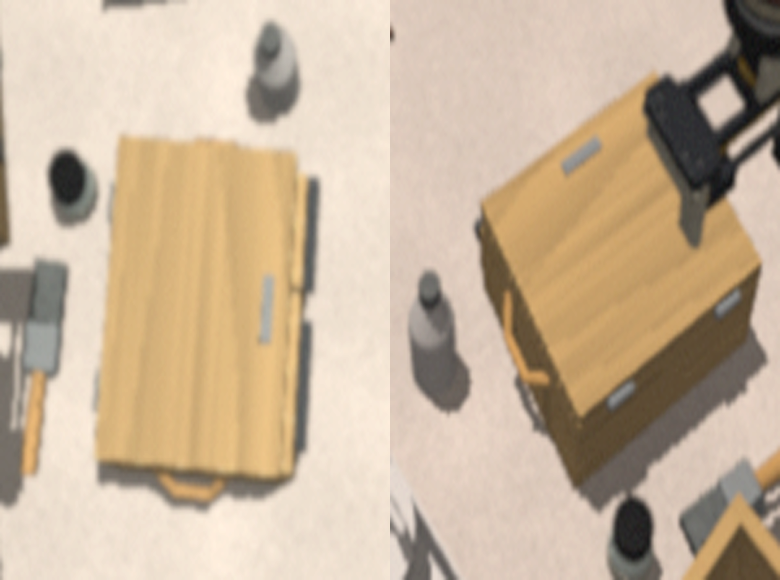

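The lid lies flat, covering the chest from (100,140) to (295,470) in the left crop. Both fronts are flush at x≈300, the jar, flask and brush are where they were, and the gripper is clear.

```bash
python3 -c "
from h import *
print(ctrl.finish_job())"
```

```text
the job is handed in; nothing more can be done
None
```

I pushed both drawers home and then folded the lid shut without slamming it. The final pictures showed the chest closed with the jar, flask and brush undisturbed, and I handed the job in at about 16.5 s; no verdict came back.

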